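# Set and lock the analyser's air regulator

### The job

Set the air regulator on the bench: turn its wing knob clockwise until the pointer is inside the dark band on the dial, then pull the knob straight up until it locks in its raised position, and let go. It only comes up where its key meets a hidden slot somewhere within the band, so while it is blocked keep only a light upward pull and feel for the slot by turning; forcing it against the blocking gate with 20 N damages it. Leave the bottle, the jar and the tube rack where they stand.

Things in the scene. Friction and masses are not known exactly. Their poses are not given: they have to be found in the camera images.
- regulator: Air regulator, fixed to the bench: aluminium block 84 x 84 mm on a base plate 120 x 120 x 10 mm, flat top face 95 mm above the bench, brass ports on its +y and -y sides, a round gauge on its +x side. Origin under its centre on the bench, z up; the knob's vertical axis passes through it. The dark band on the top face lies on its -x side.
- band (a point): Middle of the dark band printed on the top face, 35.5 mm from the knob's axis. The band is 7 mm wide and spans about 0.45 rad to each side about the axis. Thin ticks lie anticlockwise of it. The hidden slot differs each time: up to 0.42 rad (24 degrees) either side of the band's middle; it takes the key within about 0.06 rad.
- knob: Black knob. Origin on its axis, level with the top face when the knob is in; moves with it. A round skirt, 24 mm radius, lies 4 to 14 mm above the origin; on it stands a wing, 46 mm long (knob's x), 14 mm thick (y), up to 54 mm above the origin: grip it across its thickness from above. A nose with a white line on the skirt's -x side is the pointer; the line on the wing is at the same end.
- knob_grip (a point): Centre of the grip, on the knob's axis, 37 mm above the knob's origin, 17 mm below the wing's top and 23 mm above the skirt's top.
- pointer (a point): Tip of the pointer nose, 31 mm from the axis.
- dial (a joint): Angle of the knob in rad, growing clockwise seen from above: 0 = pointer at the middle of the band, negative = anticlockwise of it (where it starts, at -1.05 to -0.65); stops at -1.3 and +0.75. Turning takes about 0.12 N m and it stays where it is left.
- pull (a joint): How far the knob is pulled up, m: 0 = in, 0.010 = out at its stop, locked. A snap spring holds it in (4 to 9 N starts it); past 5 mm it pushes outward, then holds it out. At 3 mm the key meets a sprung gate (4 N, plus 4 N per mm), along which it slides as the knob is turned; at the slot this resistance vanishes and the knob can rise fully. Once in the slot, it can hardly turn.
- reagent: Bystander: amber bottle, 60 mm across, 120 mm tall, origin under its centre.
- cup: Bystander: clear jar with white cap, 56 mm across, 60 mm tall, origin under its centre.
- rack: Bystander: grey rack with capped tubes, 160 x 60 mm, 99 mm tall, origin under its centre, length along its x.
- gate (a joint): How far the sprung steel gate inside the block, out of sight, is pushed up by the knob's key, m: 0 = untouched or key in the slot. It begins to lift at 4 N and takes 4 N more per mm, so 4 mm means a force of 20 N.
There are look-alikes about, which are no part of the job. Several things have the shape of the regulator; the one meant has the colours described above.

How it is judged:
On the way, in this order (a step that is already met when the one before it is completed fails the run):
1. the pointer is turned into the band with the knob not yet locked out (value of joint dial between -0.52 and 0.52 rad and value of joint pull below 0.0075 m), for 0.1 s.
2. the knob is pulled out to its locked position with the pointer in the band (value of joint dial between -0.52 and 0.52 rad and value of joint pull above 0.0085 m), for 0.2 s.
At the end, for the whole second after the job is handed in: The knob is out and locked (pulled more than 8.5 mm of its 10 mm), its pointer within 0.52 rad of the band's middle, at rest and released (all of step 2 and contact force between the fingers and knob below 0.1 N and linear speed of knob below 0.01 m/s); the robot touches nothing.
It fails at once if the knob is forced up against the gate with more than 20 N (the gate is lifted by more than 4 mm) (value of joint gate above 0.004 m).
It fails at once if a bystander is moved by more than 20 mm (distance of any of reagent, cup, rack from where it was at the start of the episode above 0.02 m).
It also fails if it takes over 59 s, if anything falls off the work surface, if the arm or the gripper's body presses on something with over 40 N, if the wrist force passes 120 N, or if a joint passes its speed limit or range.

### The arm

A 6-joint arm with a two-finger parallel gripper is mounted at the origin on the work surface. World frame = base frame: x ahead of the robot, y to its left, z up, the work surface at z = 0. Lengths are in m, angles in rad, forces in N, time in s.
With the tool pointing down it reaches from about 0.35 to 0.975 m from the base axis. Payload 4.9 kg.
Tool frame: the origin (TCP) lies midway between the tips of the shut fingers; the grasp point (between the pads) lies ctrl.grip_depth behind it (ctrl.grip_depth is the distance from the TCP to the grasp point, in m); y points along the fingers, z is the direction in which the jaws open and shut, and the axes are right-handed (so a half turn about y gives the same grasp; the last joint's range is limited). The gripper opens to 85 mm and grips with 20 to 120 N. Pads are 22 mm wide; open, the fingers measure 114 mm over their backs; the gripper's body (76 mm by 85 mm) begins 54 mm behind the grasp point. The pads swing forward as they close: fully open they stand 13 mm farther back than shut.
Start: joints at [1.086, 0.053, 1.613, -0, 1.476, -0.119], TCP at [0.224, 0.584, 0.231] pointing down, gripper open.
Joint ranges: [-3.01, 3.01], [-1.01, 2.22], [0.06, 2.58], [-1.02, 4.17], [0.09, 2.62], [-3.14, 3.14]. Speed limits (rad/s): [2.57, 2.57, 3.14, 3.14, 3.14, 3.14].

### API

Orientations are given as a rotation vector (axis times angle).
In Python, from station import ctrl gives the robot as it stands.
- The arm moves only by the tool jog_arm, never from a script. Its argument "moves" is a list of rows, each a list of 6 numbers: the shift along the tool's x, y, z in mm, then the turn, a rotation vector about the tool's x, y, z in rad. In form: [[x, y, z, wx, wy, wz], ...]. A call has 1 to 12 rows; each row shifts and turns the commanded pose from where the row before left it, along the tool's axes as they then stand; what a row does not reach is not made up. A row lasts 1/10 s, in which the tool goes at most 50 mm and 8.59 degrees, less where a joint would pass 70% of its speed; a pose out of reach is approached as far as the arm can. A call is refused whole if a number of a shift passes 50 or a number of a turn 0.15, either way. A call with a gripper value outside its range is refused whole. "grip" is the finger opening in mm, from 0 to 85.4, set as the call begins (left out, the last holds). The fingers move at their own pace and stop on an object; "grip_force" is the grip in N (left out, the last holds). Time passes only in rows, so rows that do not move let the fingers close. It gives the time, the measured TCP pose, the force and the opening at its end, in the units of the state.
- ctrl.get_obs(): the state, without advancing time (a new reading comes with each control period).
- ctrl.get_image(name): name is "scene" or "top"; returns the picture (384x512x3 uint8, red, green, blue); there is no depth.
- ctrl.camera_params(name): a dict with "fx", "fy", "cx", "cy" (pixels), "D" ([k1, k2, p1, p2, k3] as OpenCV has them; the pictures are not rectified), "pose" (4x4, takes a point from camera to world coordinates). Camera axes: x right, y up, looking along -z (the intrinsics and any distortion apply to the point x, -y, -z); pixel columns grow to the right and rows downward; lengths in m; the calibration is good to about 2 mm. A picture is of the moment at which its call begins. camera_params takes no time and is no camera call.
- ctrl.finish_job(): hands the job in, once; it reports no verdict.
The state is a dict: "t": time; "q": joint angles; "dq": joint speeds; "effort": joint torques, N m; "tool_pos": TCP position; "tool_rot": TCP orientation; "contact_force": force on the tool from outside, world axes, zero at the start; "wrist_torque": the same for the moment, N m; "opening": finger opening in m.
Only numpy, scipy, OpenCV 4.12 (cv2) and the standard library are available. Lean on these libraries where they do the work, as an engineer would, in place of code of your own. Each camera call takes 0.05 s, during which the arm holds its last target. There are 200 camera calls.

## Working session

There is one attempt and no reset: what is moved stays moved. The work goes in short steps, Python scripts to look and compute and a tool call to move; the robot and the scene stay as the last step left them, time stands still between calls to the robot, and variables do not carry over. Pictures are saved under pics/ and viewed, about 8 in all and at most 12, crops included, and the job is handed in when it is done.

Besides the shell and the picture viewer there is one more tool, called after ">>>" by a JSON object that holds its "method" and its "body", one argument or row to a line. jog_arm: Moves the arm, as the interface text tells. Its arguments: {"type":"object","properties":{"moves":{"type":"array","items":{"type":"array","items":{"type":"number"}}},"grip":{"type":"number"},"grip_force":{"type":"number"}},"required":["moves"]}

```bash
mkdir -p pics; python3 - <<'E'
from station import ctrl
import cv2,numpy as np
print(ctrl.get_obs(), ctrl.grip_depth)
for n in("scene","top"):
    cv2.imwrite(f"pics/{n}0.png",ctrl.get_image(n)[:,:,::-1]); p=ctrl.camera_params(n); print(p)
a=[cv2.imread(f"pics/{n}0.png") for n in("scene","top")]
E
```

```text
{'t': 0.0, 'q': array([ 1.08602858e+00,  5.33487623e-02,  1.61429526e+00,  4.78763175e-05,
        1.47596276e+00, -1.19000097e-01]), 'dq': array([0.00079893, 0.0014276 , 0.00127022, 0.00124943, 0.00017982,
       0.00040263]), 'effort': array([ 1.75445424e-03, -3.93672252e+01, -3.70184433e+01,  4.51239123e-05,
        6.72900627e-03, -1.77163867e-05]), 'tool_pos': array([0.22324151, 0.58311585, 0.23006727]), 'tool_rot': array([-1.55359079,  0.28757083, -0.2865538 ]), 'contact_force': array([-0.69447553,  1.06510938,  1.05594006]), 'wrist_torque': array([-0.03741387,  0.01767985, -0.00671341]), 'opening': 0.08514823313087884} 0.0187
{'fx': 416.2547204290265, 'fy': 416.2547204290265, 'cx': 254.5619867687682, 'cy': 190.56941718975145, 'D': array([-0.13999477,  0.        ,  0.        ,  0.        ,  0.        ]), 'pose': array([[-0.18770443, -0.56677315,  0.80220648,  1.29303292],
       [ 0.98216173, -0.09899348,  0.15987063,  0.218857  ],
       [-0.01119717,  0.81790494,  0.57524442,  0.70544301],
       [ 0.        ,  0.        ,  0.        ,  1.        ]])}
{'fx': 478.1287360263883, 'fy': 478.1287360263883, 'cx': 260.7566017001302, 'cy': 195.37612828516683, 'D': array([-0.05096528,  0.        ,  0.        ,  0.        ,  0.        ]), 'pose': array([[-0.01218442,  0.99343729, -0.11372728,  0.36247603],
       [-0.9998011 , -0.01030791,  0.01707358,  0.06929327],
       [ 0.01578924,  0.11391269,  0.99336529,  1.24746406],
       [ 0.        ,  0.        ,  0.        ,  1.        ]])}
```

View pics/top0.png

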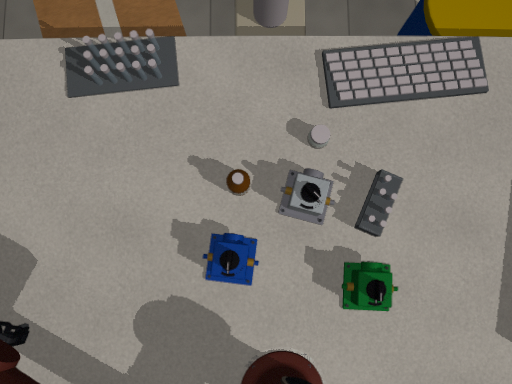

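View pics/scene0.png

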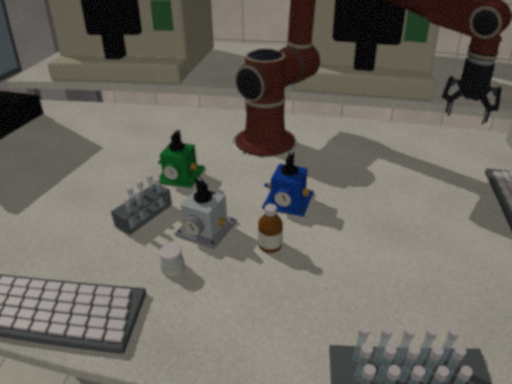

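Three things have the regulator's shape in the top view: grey aluminium (307,195), blue (231,260) and green (368,287). The description says aluminium with brass ports, so I choose the grey one. The bottle is at (238,181), the jar at (319,136) and the rack at (379,203). Next is a close crop to check the choice.

```bash
cat > h.py <<'E'
from station import ctrl
import cv2,numpy as np
def K(p): return np.array([[p['fx'],0,p['cx']],[0,p['fy'],p['cy']],[0,0,1.]])
def px2w(n,uv,z):
    p=ctrl.camera_params(n); T=np.array(p['pose'])
    q=cv2.undistortPoints(np.array(uv,float).reshape(-1,1,2),K(p),p['D']).reshape(-1,2)
    d=np.c_[q[:,0],-q[:,1],-np.ones(len(q))]@T[:3,:3].T
    return T[:3,3]+d*((z-T[2,3])/d[:,2])[:,None]
def w2px(n,P):
    p=ctrl.camera_params(n);T=np.array(p['pose']);c=(np.atleast_2d(P)-T[:3,3])@T[:3,:3]
    return cv2.projectPoints((c*[1,-1,-1]).reshape(-1,1,3),np.zeros(3),np.zeros(3),K(p),p['D'])[0].reshape(-1,2)
def crop(n,f,u,v,w,h,s):
    cv2.imwrite(f,cv2.resize(ctrl.get_image(n)[v:v+h,u:u+w,::-1],None,fx=s,fy=s,interpolation=cv2.INTER_CUBIC))
E
python3 - <<'E'
from h import *
a=ctrl.get_image("top")[160:230,270:345,::-1];b=ctrl.get_image("scene")[170:250,170:245,::-1]
f=lambda x:cv2.resize(x,(400,int(400*x.shape[0]/x.shape[1])),interpolation=cv2.INTER_CUBIC)
a,b=f(a),f(b);H=max(len(a),len(b));c=np.zeros((H,800,3),np.uint8);c[:len(a),:400]=a;c[:len(b),400:]=b
cv2.imwrite("pics/c1.png",c);print(c.shape)
E
```

```text
(426, 800, 3)
```

View pics/c1.png

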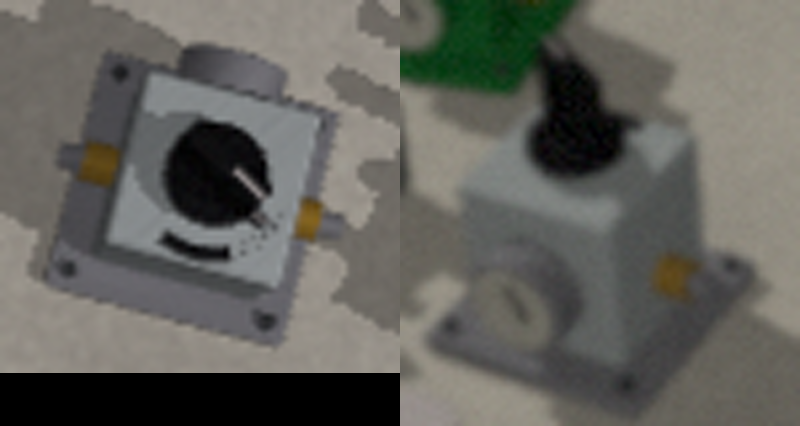

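The crop confirms it: grey block with brass ports and a gauge. In the left panel the top-face corners are at (148,72), (325,115), (280,288) and (107,243), the band's middle is near (195,247), and the pointer nose is near (268,226), anticlockwise of the band among the ticks.

```bash
python3 - <<'E'
from h import *
f=lambda l:np.array(l,float)/(400/75)+[270,160]-0.4
c=px2w("top",f([(148,72),(325,115),(280,288),(107,243)]),.095)
o=c.mean(0);print(c.round(4),o.round(4))
print('sides',np.linalg.norm(np.roll(c,-1,0)-c,axis=1))
band=px2w("top",f([(195,247)]),.095)[0];ptr=px2w("top",f([(268,226)]),.104)[0]
wl=px2w("top",f([(237,172),(268,194)]),.149);print('wingline',wl.round(4))
base=px2w("top",f([(108,52),(43,280),(278,346)]),.01);print('base diag ctr',((base[0]+base[2])/2).round(4))
yaw=[np.arctan2(*(c[i]-c[j])[[1,0]]) for i,j in((0,3),(1,2))];print('yaw',yaw)
for p in(band,ptr,wl[1]): print(np.linalg.norm((p-o)[:2]),np.arctan2(*(p-o)[[1,0]]))
print('wing dir',np.arctan2(*(wl[1]-wl[0])[[1,0]]))
for n,p in(("bottle",(238,181)),("jar",(319,136)),("rack",(379,203)),):print(n,px2w("top",[p],.1))
from scipy.spatial.transform import Rotation as R
print(R.from_rotvec(ctrl.get_obs()['tool_rot']).as_matrix().round(3))
E
```

```text
[[ 0.5483 -0.0406  0.095 ]
 [ 0.5276 -0.1214  0.095 ]
 [ 0.4484 -0.0986  0.095 ]
 [ 0.4698 -0.0203  0.095 ]] [ 0.4985 -0.0702  0.095 ]
sides [0.08344077 0.08239249 0.08120226 0.08104375]
wingline [[ 0.4952 -0.0733  0.149 ]
 [ 0.4854 -0.0866  0.149 ]]
base diag ctr [ 0.4993 -0.0692  0.01  ]
yaw [np.float64(-0.2534211389904017), np.float64(-0.28067315601159043)]
0.03252180801672127 2.8318776352927606
0.03182199711167266 -2.361949596786381
0.02097339826218458 -2.246367064329556
wing dir -2.2051225157587377
bottle [[0.52947456 0.10428364 0.1       ]]
jar [[ 0.63934248 -0.09548179  0.1       ]]
rack [[ 0.47222964 -0.23739926  0.1       ]]
[[ 0.934 -0.001  0.358]
 [-0.358 -0.001  0.934]
 [-0.    -1.    -0.001]]
```

>>> {"method": "jog_arm", "body": {
  "moves": [
    [30, 0, -32, 0, 0, 0],
    [30, 0, -32, 0, 0, 0],
    [30, 0, -32, 0, 0, 0],
    [30, 0, -32, 0, 0, 0],
    [30, 0, -32, 0, 0, 0],
    [30, 0, -32, 0, 0, 0],
    [30, 0, -32, 0, 0, 0],
    [30, 0, -32, 0, 0, 0],
    [30, 0, -32, 0, 0, 0],
    [30, 0, -32, 0, 0, 0],
    [30, 0, -32, 0, 0, 0],
    [30, 0, -32, 0, 0, 0]
  ],
  "grip": 70
}}

```text
t: 1.4
tool_pos: [0.4226, 0.0945, 0.2313]
tool_rot: [-1.551, 0.287, -0.288]
contact_force: [1.4, 0.1, -0.8]
opening: 0.0698
```

>>> {"method": "jog_arm", "body": {
  "moves": [
    [30, 0, -32, 0, 0, 0],
    [30, 0, -32, 0, 0, 0],
    [30, 0, -32, 0, 0, 0],
    [30, 0, -32, 0, 0, 0],
    [0, 0, 0, 0, -0.14, 0],
    [0, 0, 0, 0, -0.14, 0],
    [0, 0, 0, 0, -0.14, 0],
    [0, 0, 0, 0, -0.14, 0],
    [0, 0, 0, 0, -0.14, 0],
    [0, 0, 0, 0, -0.14, 0],
    [0, 0, 0, 0, -0.14, 0],
    [0, 0, 0, 0, -0.14, 0]
  ]
}}

```text
t: 2.6
tool_pos: [0.4885, -0.0661, 0.2311]
tool_rot: [-1.488, -0.594, 0.594]
contact_force: [0.1, 0.3, -0.5]
opening: 0.0698
```

```bash
cat > st.py <<'E'
from h import *
from scipy.spatial.transform import Rotation as R
o=ctrl.get_obs();M=R.from_rotvec(o['tool_rot']).as_matrix()
print('t',o['t'],'pos',o['tool_pos'].round(4),'yaw',np.arctan2(M[1,2],M[0,2]).round(3),'ydir',M[:,1].round(3),'F',o['contact_force'].round(1),'tq',o['wrist_torque'].round(2),'open',round(o['opening'],4),'q6',o['q'][5].round(2))
g=np.array([.499,-.0697,.116]); print('to go (tool mm)',(1000*M.T@(g-o['tool_pos'])).round(1))
E
python3 st.py
```

```text
t 2.6 pos [ 0.4885 -0.0661  0.2311] yaw 2.331 ydir [-0.  0. -1.] F [ 0.1  0.3 -0.5] tq [ 0.01 -0.02  0.03] open 0.0698 q6 -2.62
to go (tool mm) [  5.2 115.1  -9.8]
```

>>> {"method": "jog_arm", "body": {
  "moves": [
    [5, 0, -10, 0, 0, 0],
    [0, 30, 0, 0, 0, 0],
    [0, 30, 0, 0, 0, 0],
    [0, 5, 0, 0, 0, 0],
    [0, 0, 0, 0, 0, 0]
  ],
  "grip": 50
}}

```text
t: 3.1
tool_pos: [0.4987, -0.07, 0.1652]
tool_rot: [-1.488, -0.587, 0.59]
contact_force: [0.5, 0.3, -0.2]
opening: 0.0502
```

```bash
python3 st.py; python3 - <<'E'
from h import *
a=ctrl.get_image("top")[150:240,260:350,::-1];b=ctrl.get_image("scene")[150:240,150:240,::-1]
cv2.imwrite("pics/c2.png",cv2.resize(np.hstack([a,b]),(800,400),interpolation=cv2.INTER_CUBIC))
E
```

```text
t 3.1 pos [ 0.4987 -0.07    0.1652] yaw 2.323 ydir [-0.003  0.001 -1.   ] F [ 0.5  0.3 -0.2] tq [-0.   -0.01  0.01] open 0.0502 q6 -2.61
to go (tool mm) [ 0.5 49.2 -0.1]
```

View pics/c2.png

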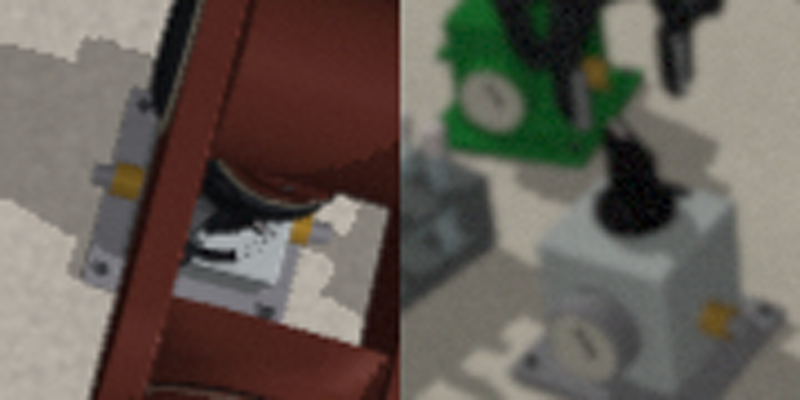

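The fingertips straddle the wing in the right panel: tips at about (580,115) and (680,90), wing top at about (618,135). I'll descend and grip.

>>> {"method": "jog_arm", "body": {
  "moves": [
    [0, 20, 0, 0, 0, 0],
    [0, 20, 0, 0, 0, 0],
    [0, 9, 0, 0, 0, 0],
    [0, 0, 0, 0, 0, 0]
  ]
}}

```text
t: 3.6
tool_pos: [0.499, -0.07, 0.1172]
tool_rot: [-1.489, -0.589, 0.59]
contact_force: [0.2, -0.4, 0.3]
opening: 0.0504
```

>>> {"method": "jog_arm", "body": {
  "moves": [
    [0, 0, 0, 0, 0, 0],
    [0, 0, 0, 0, 0, 0],
    [0, 0, 0, 0, 0, 0],
    [0, 0, 0, 0, 0, 0],
    [0, 0, 0, 0, 0, 0]
  ],
  "grip": 0,
  "grip_force": 40
}}

```text
t: 4.1
tool_pos: [0.5002, -0.0705, 0.1189]
tool_rot: [-1.491, -0.592, 0.588]
contact_force: [-0.2, -1.4, 6.4]
opening: 0.0134
```

```bash
python3 st.py
```

```text
t 4.1 pos [ 0.5002 -0.0705  0.1189] yaw 2.325 ydir [ 0.003 -0.001 -1.   ] F [-0.2 -1.4  6.4] tq [-0.09 -0.02 -0.05] open 0.0134 q6 -2.61
to go (tool mm) [-0.4  2.9  1.4]
```

>>> {"method": "jog_arm", "body": {
  "moves": [
    [0, -1.8, 0, 0, 0, 0],
    [0, 0, 0, 0, 0.12, 0],
    [0, 0, 0, 0, 0.12, 0],
    [0, 0, 0, 0, 0.12, 0],
    [0, 0, 0, 0, 0.12, 0],
    [0, 0, 0, 0, 0.1, 0],
    [0, 0, 0, 0, 0, 0],
    [0, 0, 0, 0, 0, 0],
    [0, 0, 0, 0, 0, 0]
  ]
}}

```text
t: 5.0
tool_pos: [0.5003, -0.0709, 0.1193]
tool_rot: [-1.569, -0.139, 0.134]
contact_force: [5.1, -3.6, -1.9]
opening: 0.0133
```

```bash
python3 st.py
```

```text
t 5.0 pos [ 0.5003 -0.0709  0.1193] yaw 1.744 ydir [ 0.004 -0.002 -1.   ] F [ 5.1 -3.6 -1.9] tq [-0.58 -0.93 -0.11] open 0.0133 q6 -2.03
to go (tool mm) [-1.1  3.2  1.4]
```

>>> {"method": "jog_arm", "body": {
  "moves": [
    [1, 0, -1.1, 0, 0, 0],
    [0, -1, 0, 0, 0, 0],
    [0, 0, 0, 0, 0, 0],
    [0, 0, 0, 0, 0, 0]
  ]
}}

```text
t: 5.4
tool_pos: [0.5004, -0.0709, 0.1197]
tool_rot: [-1.567, -0.137, 0.136]
contact_force: [4.7, -2.1, -4.8]
opening: 0.013
```

>>> {"method": "jog_arm", "body": {
  "moves": [
    [0, -1, 0, 0, 0, 0],
    [0, 0, 0, 0, 0, 0],
    [0, 0, 0, 0, 0, 0]
  ]
}}

```text
t: 5.7
tool_pos: [0.5004, -0.0709, 0.1211]
tool_rot: [-1.567, -0.137, 0.137]
contact_force: [3.5, -1.5, -3.1]
opening: 0.0132
```

>>> {"method": "jog_arm", "body": {
  "moves": [
    [0, -1, 0, 0, 0, 0],
    [0, 0, 0, 0, 0, 0],
    [0, 0, 0, 0, 0, 0]
  ]
}}

```text
t: 6.0
tool_pos: [0.5004, -0.071, 0.1222]
tool_rot: [-1.566, -0.137, 0.137]
contact_force: [3.5, -0.8, -2.8]
opening: 0.0134
```

>>> {"method": "jog_arm", "body": {
  "moves": [
    [0, -1, 0, 0, 0, 0],
    [0, 0, 0, 0, 0, 0],
    [0, 0, 0, 0, 0, 0]
  ]
}}

```text
t: 6.3
tool_pos: [0.5003, -0.071, 0.1226]
tool_rot: [-1.566, -0.137, 0.137]
contact_force: [6.1, -1.8, -6.4]
opening: 0.0136
```

>>> {"method": "jog_arm", "body": {
  "moves": [
    [0, 0, 0, 0, 0.03, 0],
    [0, 0, 0, 0, 0.03, 0],
    [0, 0, 0, 0, 0.03, 0],
    [0, 0, 0, 0, 0, 0]
  ]
}}

```text
t: 6.7
tool_pos: [0.5004, -0.071, 0.1231]
tool_rot: [-1.57, -0.067, 0.066]
contact_force: [4.4, -2.2, -3.6]
opening: 0.0133
```

>>> {"method": "jog_arm", "body": {
  "moves": [
    [0, 0, 0, 0, 0.03, 0],
    [0, 0, 0, 0, 0.03, 0],
    [0, 0, 0, 0, 0.03, 0],
    [0, 0, 0, 0, 0, 0]
  ]
}}

```text
t: 7.1
tool_pos: [0.5004, -0.0711, 0.1231]
tool_rot: [-1.571, 0.003, -0.004]
contact_force: [4.8, -1.2, -3.9]
opening: 0.0136
```

```bash
python3 st.py
```

```text
t 7.1 pos [ 0.5004 -0.0711  0.1231] yaw 1.566 ydir [ 0.    -0.001 -1.   ] F [ 4.8 -1.2 -3.9] tq [-0.38 -0.83  0.25] open 0.0136 q6 -1.85
to go (tool mm) [-1.4  7.1  1.4]
```

>>> {"method": "jog_arm", "body": {
  "moves": [
    [0, -0.7, 0, 0, 0, 0],
    [0, 0, 0, 0, 0, 0],
    [0, 0, 0, 0, 0, 0]
  ]
}}

```text
t: 7.4
tool_pos: [0.5004, -0.0711, 0.1239]
tool_rot: [-1.571, 0.003, -0.004]
contact_force: [4.8, -2.5, -4.6]
opening: 0.0133
```

>>> {"method": "jog_arm", "body": {
  "moves": [
    [0, 0, 0, 0, 0.03, 0],
    [0, 0, 0, 0, 0.03, 0],
    [0, 0, 0, 0, 0.03, 0],
    [0, 0, 0, 0, 0, 0]
  ]
}}

```text
t: 7.8
tool_pos: [0.5, -0.0711, 0.1235]
tool_rot: [-1.57, 0.076, -0.075]
contact_force: [4.7, -3.1, -5.8]
opening: 0.0133
```

>>> {"method": "jog_arm", "body": {
  "moves": [
    [0, 0, 0, 0, 0.03, 0],
    [0, 0, 0, 0, 0.03, 0],
    [0, 0, 0, 0, 0.03, 0],
    [0, 0, 0, 0, 0, 0]
  ]
}}

```text
t: 8.2
tool_pos: [0.5, -0.0712, 0.1231]
tool_rot: [-1.566, 0.146, -0.145]
contact_force: [5.0, -3.1, -5.3]
opening: 0.013
```

```bash
python3 st.py
```

```text
t 8.2 pos [ 0.5    -0.0712  0.1231] yaw 1.385 ydir [-0.001 -0.    -1.   ] F [ 5.  -3.1 -5.3] tq [-0.61 -0.97  0.11] open 0.013 q6 -1.67
to go (tool mm) [-1.3  7.1  1.3]
```

>>> {"method": "jog_arm", "body": {
  "moves": [
    [1.4, -0.5, -0.5, 0, 0, 0],
    [0, 0, 0, 0, 0, 0],
    [0, 0, 0, 0, 0, 0]
  ]
}}

```text
t: 8.5
tool_pos: [0.5002, -0.0713, 0.123]
tool_rot: [-1.565, 0.149, -0.143]
contact_force: [0.2, -0.6, -7.5]
opening: 0.0133
```

>>> {"method": "jog_arm", "body": {
  "moves": [
    [0, 0, 0, 0, 0.03, 0],
    [0, 0, 0, 0, 0.03, 0],
    [0, 0, 0, 0, 0.03, 0],
    [0, 0, 0, 0, 0, 0]
  ]
}}

```text
t: 8.9
tool_pos: [0.5002, -0.0713, 0.123]
tool_rot: [-1.56, 0.219, -0.213]
contact_force: [-1.9, -0.6, -8.4]
opening: 0.0132
```

>>> {"method": "jog_arm", "body": {
  "moves": [
    [0, 0, 0, 0, 0.03, 0],
    [0, 0, 0, 0, 0.03, 0],
    [0, 0, 0, 0, 0.03, 0],
    [0, 0, 0, 0, 0, 0]
  ]
}}

```text
t: 9.3
tool_pos: [0.5002, -0.0714, 0.1231]
tool_rot: [-1.552, 0.29, -0.284]
contact_force: [-1.3, -0.5, -9.1]
opening: 0.0135
```

```bash
python3 st.py
```

```text
t 9.3 pos [ 0.5002 -0.0714  0.1231] yaw 1.206 ydir [-0.004  0.001 -1.   ] F [-1.3 -0.5 -9.1] tq [-0.19  0.14  0.03] open 0.0135 q6 -1.49
to go (tool mm) [-1.7  7.1  1.1]
```

The force was clearly lower and z higher near yaw 1.57–1.66 than it is now (9 N at the gate), so the slot is probably back there. I'll turn back while watching the force.

>>> {"method": "jog_arm", "body": {
  "moves": [
    [0, 0, 0, 0, -0.06, 0],
    [0, 0, 0, 0, -0.06, 0],
    [0, 0, 0, 0, -0.06, 0],
    [0, 0, 0, 0, -0.04, 0],
    [0, 0, 0, 0, 0, 0]
  ]
}}

```text
t: 9.8
tool_pos: [0.5003, -0.0713, 0.1231]
tool_rot: [-1.567, 0.117, -0.111]
contact_force: [-3.0, 0.4, -9.9]
opening: 0.0133
```

>>> {"method": "jog_arm", "body": {
  "moves": [
    [0, 0, 0, 0, -0.03, 0],
    [0, 0, 0, 0, -0.03, 0],
    [0, 0, 0, 0, 0, 0],
    [0, 0, 0, 0, 0, 0]
  ]
}}

```text
t: 10.2
tool_pos: [0.5004, -0.0713, 0.1233]
tool_rot: [-1.569, 0.07, -0.064]
contact_force: [-5.4, 0.4, -11.9]
opening: 0.0135
```

>>> {"method": "jog_arm", "body": {
  "moves": [
    [0, 0, 0, 0, -0.03, 0],
    [0, 0, 0, 0, -0.03, 0],
    [0, 0, 0, 0, 0, 0],
    [0, 0, 0, 0, 0, 0]
  ]
}}

```text
t: 10.6
tool_pos: [0.5004, -0.0712, 0.1234]
tool_rot: [-1.57, 0.023, -0.017]
contact_force: [-5.9, 0.7, -11.1]
opening: 0.0134
```

```bash
python3 st.py
```

```text
t 10.6 pos [ 0.5004 -0.0712  0.1234] yaw 1.545 ydir [-0.003  0.001 -1.   ] F [ -5.9   0.7 -11.1] tq [0.06 0.79 0.03] open 0.0134 q6 -1.83
to go (tool mm) [-1.4  7.4  1.5]
```

>>> {"method": "jog_arm", "body": {
  "moves": [
    [0, 0.5, 0, 0, -0.03, 0],
    [0, 0, 0, 0, 0, 0],
    [0, 0, 0, 0, 0, 0]
  ]
}}

```text
t: 10.9
tool_pos: [0.5006, -0.0712, 0.1243]
tool_rot: [-1.57, -0.001, 0.007]
contact_force: [-8.4, 1.7, -4.2]
opening: 0.0134
```

>>> {"method": "jog_arm", "body": {
  "moves": [
    [0, 0, 0, 0, -0.03, 0],
    [0, 0, 0, 0, 0, 0],
    [0, 0, 0, 0, 0, 0]
  ]
}}

```text
t: 11.2
tool_pos: [0.5007, -0.0713, 0.1247]
tool_rot: [-1.57, -0.025, 0.03]
contact_force: [-8.0, 2.0, -2.6]
opening: 0.013
```

>>> {"method": "jog_arm", "body": {
  "moves": [
    [0, 0, 0, 0, -0.04, 0],
    [0, 0, 0, 0, 0, 0],
    [0, 0, 0, 0, 0, 0]
  ]
}}

```text
t: 11.5
tool_pos: [0.5006, -0.0712, 0.1247]
tool_rot: [-1.569, -0.056, 0.061]
contact_force: [-9.5, 2.0, -2.5]
opening: 0.0133
```

>>> {"method": "jog_arm", "body": {
  "moves": [
    [0, 0, 0, 0, -0.04, 0],
    [0, 0, 0, 0, 0, 0],
    [0, 0, 0, 0, 0, 0]
  ]
}}

```text
t: 11.8
tool_pos: [0.5006, -0.0712, 0.1247]
tool_rot: [-1.568, -0.087, 0.093]
contact_force: [-9.5, 2.9, -3.2]
opening: 0.0134
```

```bash
python3 st.py
```

```text
t 11.8 pos [ 0.5006 -0.0712  0.1247] yaw 1.685 ydir [-0.003  0.001 -1.   ] F [-9.5  2.9 -3.2] tq [0.46 1.6  0.03] open 0.0134 q6 -1.97
to go (tool mm) [-1.4  8.7  1.7]
```

The slot is found: below yaw 1.57 the force falls from 11 to about 3 N and z rises. I'll centre near yaw 1.63, relieve the side load and pull gently.

>>> {"method": "jog_arm", "body": {
  "moves": [
    [-1.8, 0, 0.7, 0, 0.05, 0],
    [0, -1, 0, 0, 0, 0],
    [0, 0, 0, 0, 0, 0],
    [0, 0, 0, 0, 0, 0]
  ]
}}

```text
t: 12.2
tool_pos: [0.5005, -0.0712, 0.127]
tool_rot: [-1.57, -0.052, 0.05]
contact_force: [-6.8, 2.1, 1.7]
opening: 0.0134
```

>>> {"method": "jog_arm", "body": {
  "moves": [
    [0, -1, 0, 0, 0, 0],
    [0, 0, 0, 0, 0, 0],
    [0, 0, 0, 0, 0, 0]
  ]
}}

```text
t: 12.5
tool_pos: [0.5005, -0.0712, 0.1281]
tool_rot: [-1.57, -0.052, 0.05]
contact_force: [-7.0, 1.9, 0.7]
opening: 0.0134
```

```bash
python3 st.py
```

```text
t 12.5 pos [ 0.5005 -0.0712  0.1281] yaw 1.636 ydir [ 0.001  0.    -1.   ] F [-7.   1.9  0.7] tq [ 0.39  1.28 -0.11] open 0.0134 q6 -1.93
to go (tool mm) [-1.4 12.1  1.6]
```

Past the midpoint, and the knob now pushes outward (z up 9 mm). I'll pull to the stop.

>>> {"method": "jog_arm", "body": {
  "moves": [
    [-1.5, -1, 0.4, 0, 0, 0],
    [0, -1, 0, 0, 0, 0],
    [0, 0, 0, 0, 0, 0],
    [0, 0, 0, 0, 0, 0]
  ]
}}

```text
t: 12.9
tool_pos: [0.5, -0.0712, 0.1291]
tool_rot: [-1.571, -0.054, 0.047]
contact_force: [4.2, 0.9, -3.7]
opening: 0.0133
```

>>> {"method": "jog_arm", "body": {
  "moves": [
    [0, -1, 0, 0, 0, 0],
    [0, 0, 0, 0, 0, 0],
    [0, 0, 0, 0, 0, 0]
  ]
}}

```text
t: 13.2
tool_pos: [0.5, -0.0711, 0.1292]
tool_rot: [-1.571, -0.054, 0.047]
contact_force: [7.7, 0.2, -7.6]
opening: 0.0133
```

```bash
python3 st.py
```

```text
t 13.2 pos [ 0.5    -0.0711  0.1292] yaw 1.635 ydir [ 0.005 -0.001 -1.   ] F [ 7.7  0.2 -7.6] tq [ 0.11 -1.28 -0.01] open 0.0133 q6 -1.92
to go (tool mm) [-0.9 13.2  1.5]
```

At the stop: z no longer rises while the force grows to 7.6 N. Now release.

>>> {"method": "jog_arm", "body": {
  "moves": [
    [1.2, 1.2, 0, 0, 0, 0],
    [0, 0, 0, 0, 0, 0],
    [0, 0, 0, 0, 0, 0]
  ]
}}

```text
t: 13.5
tool_pos: [0.5002, -0.0712, 0.1289]
tool_rot: [-1.571, -0.052, 0.049]
contact_force: [0.6, 0.6, 2.6]
opening: 0.0134
```

>>> {"method": "jog_arm", "body": {
  "moves": [
    [0, 0, 0, 0, 0, 0],
    [0, 0, 0, 0, 0, 0],
    [0, 0, 0, 0, 0, 0],
    [0, 0, 0, 0, 0, 0],
    [0, 0, 0, 0, 0, 0],
    [0, -20, 0, 0, 0, 0],
    [0, -30, 0, 0, 0, 0],
    [0, -40, 0, 0, 0, 0],
    [0, -20, 0, 0, 0, 0],
    [0, 0, 0, 0, 0, 0]
  ],
  "grip": 60
}}

```text
t: 14.5
tool_pos: [0.5014, -0.0714, 0.2421]
tool_rot: [-1.573, -0.056, 0.045]
contact_force: [0.0, -0.2, 0.8]
opening: 0.0598
```

>>> {"method": "jog_arm", "body": {
  "moves": [
    [0, 0, 40, 0, 0, 0],
    [0, 0, 40, 0, 0, 0],
    [0, 0, 40, 0, 0, 0],
    [0, 0, 40, 0, 0, 0],
    [0, 0, 40, 0, 0, 0],
    [0, 0, 40, 0, 0, 0],
    [0, 0, 0, 0, 0, 0],
    [0, 0, 0, 0, 0, 0]
  ]
}}

```text
t: 15.3
tool_pos: [0.4832, 0.169, 0.2359]
tool_rot: [-1.571, -0.05, 0.054]
contact_force: [-0.3, 0.2, -1.0]
opening: 0.0601
```

```bash
python3 st.py; python3 - <<'E'
from h import *
a=ctrl.get_image("top")[150:240,260:350,::-1];b=ctrl.get_image("scene")[150:240,150:240,::-1]
cv2.imwrite("pics/c3.png",cv2.resize(np.hstack([a,b]),(800,400),interpolation=cv2.INTER_CUBIC))
E
```

```text
t 15.3 pos [0.4832 0.169  0.2359] yaw 1.637 ydir [-0.002 -0.001 -1.   ] F [-0.3  0.2 -1. ] tq [ 0.02 -0.01  0.03] open 0.0601 q6 -1.45
to go (tool mm) [   0.3  120.1 -239.2]
```

View pics/c3.png

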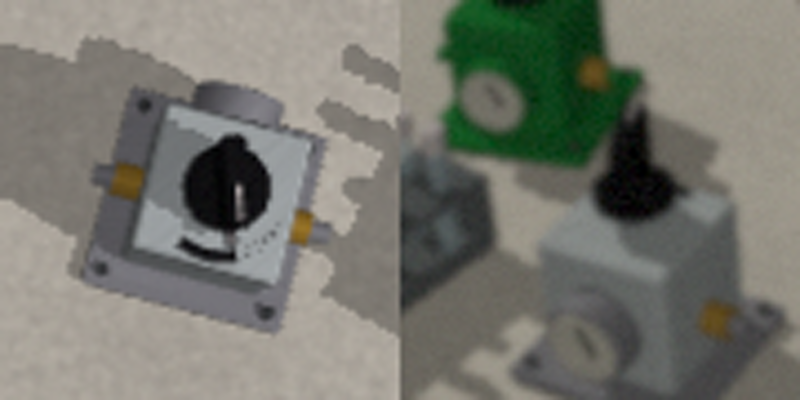

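The pointer nose at (231,245) lies over the band, towards its anticlockwise end. In the scene view the skirt stands higher than before, with a gap above the block. The hand is clear, so I hand in.

```bash
python3 -c "
from station import ctrl
print(ctrl.finish_job())"
```

```text
the job is handed in; nothing more can be done
None
```

The grey aluminium regulator is set and the job is handed in at about 15 s. I turned the knob clockwise into the band, felt for the slot, pulled it up to its stop and let go.

- **Finding the slot:** my first pass at about 5 N went over it without a clear sign. I went back at 9–12 N and found it at a dial angle of about -0.33 rad. The highest reading against the gate was about 12 N, under the 20 N limit.
- **Raised and locked:** the tool rose about 10 mm. The pull then grew to 7.6 N with no more travel, so the knob was at its stop.
- **Last picture:** after release, the knob stands raised with its pointer over the band, towards the anticlockwise end. The gripper is about 24 cm away and reads about zero force.
- **Not checked directly:** I only inferred the dial and pull values from the tool's position and the pictures. The arm never went near the bottle, jar or rack, but I did not measure them again at the end.

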